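Dress a row of lugs to the line and hang up the straightedge

ROBOT

A 6-joint arm with a two-finger parallel gripper is mounted at the origin on the work surface. World frame = base frame: x ahead of the robot, y to its left, z up, the work surface at z = 0. Lengths are in m, angles in degrees, forces in N, time in s.
With the tool pointing down it reaches from about 0.375 to 0.9 m from the base axis. Payload 3.1 kg.
Tool frame: the origin (TCP) lies at the very end of the fingers, on their centre line; the grasp point (between the pads) lies 19 mm behind it; z points along the fingers, y is the line along which they close (so a half turn about z gives the same grasp; the last joint's range is limited). The gripper opens to 87 mm and grips with 3 to 60 N. Pads are 19 mm wide; open, the fingers measure 117 mm over their backs; the gripper's body (75 mm by 190 mm) begins 51 mm behind the grasp point.
Start: joints at [-84.769, 30.224, 82.088, -0, 67.689, -10.227], TCP at [0.167, -0.602, 0.223] pointing down, gripper open.
Joint ranges: [-176.69, 176.69], [-43.24, 126.21], [12.49, 139.97], [-82, 262], [0, 151.66], [-163.58, 163.58]. Speed limits (degrees/s): [159.86, 159.86, 180, 180, 180, 180].

INTERFACE

Orientations are given as a 3x3 rotation matrix whose columns are the frame's x, y, z axes.
In Python, from rig import readout, cams, bot gives the robot as it stands.
- The arm moves only by the shell command python3 -m inch 'ROWS'. ROWS is JSON, a list of rows, each a list of 5 numbers: the shift along the world's x, y, z in cm, then the turn about the world's z in degrees, then the finger opening in cm, from 0 to 8.7. In form: [[dx, dy, dz, twist, fingers], ...]. A call has 1 to 10 rows; each row is the pose to reach, as a shift and turn from the pose commanded when the call began; what a row does not reach only later rows make up. A row lasts 1/12 s, in which the tool goes at most 41.7 mm and 7.16 degrees, less where a joint would pass 70% of its speed; a pose out of reach is approached as far as the arm can. A call with a gripper value outside its range is refused whole. The fingers move at their own pace and stop on an object; the grip force is fixed at half the most. Time passes only in rows, so rows that repeat a pose let the fingers close. It gives the time, the measured TCP pose, the force, the opening and the grip force at its end, in the units of the state.
- readout.read_state(): the state, without advancing time (a new reading comes with each control period).
- cams.capture(name): name is "scene" or "top" or "wrist"; returns a dict with "image" (480x640x3 uint8, blue, green, red), "intrinsics" (3x3 intrinsics, pixels), "k1" (the pictures are not rectified: a ray, as slopes to the right and down, at radius r is drawn at 1 + k1 r^2 times it, then the intrinsics apply), "xyz" and "rotation" of the camera in the world; the wrist camera has in their place "tool_from_camera" (4x4, takes a point from camera to tool coordinates, whose origin is the TCP and whose axes are the flange's). Camera axes: x right, y down, z forward; pixel columns grow to the right and rows downward; lengths in m; the calibration is good to about 2 mm. A picture is of the moment at which its call begins: read the wrist's pose just before it. There is no depth.
- bot.hand_in(): hands the job in; it is judged then, once.
The state is a dict: "time_s": time; "joint_positions": joint angles; "qvel": joint speeds; "tau": joint torques, N m; "position": TCP position; "tcp_rot": TCP orientation; "force": force on the tool from outside, world axes, zero at the start; "moment": the same for the moment, N m; "opening": opening from 0.0 (shut) to 1.0 (fully open); "grasp_force": force on a finger pad.
Only numpy, scipy, OpenCV 4.12 (cv2) and the standard library are available. Lean on these libraries where they do the work, as an engineer would, in place of code of your own. Each camera call takes 0.05 s, during which the arm holds its last target. There are 200 camera calls.

TASK

Pick up the aluminium straightedge and use it to push the five steel mounting lugs on the marking-out plate into a straight row, square to the engraved line, with their square ends all on that line; move the lugs only with the straightedge, never with the gripper. Then hang the straightedge in both hooks of the tool rail at the left, standing upright with its graduated face outward, and let go of it. Leave the other tools where they are.

Things in the scene. Friction and masses are not known exactly. Their poses are not given: they have to be found in the camera images.
- plate: dark ground-iron marking-out plate fixed on the bench, 290 (its x) x 460 (its y) x 20 mm thick; origin at the centre of its underside; its x axis points away from the robot, within 0.12 rad of straight ahead. Sliding all five lugs together over it takes about 6 to 12 N
- line (a point): point on the fine light line (2 mm wide, 440 mm long) engraved in the plate's top face, in front of the middle of the row of lugs; axes as the plate's: the line runs along y, and x points away from the robot, square to the line; z up
- rule: box-section aluminium straightedge, 340 long (its x) x 18 thick (y) x 60 mm tall (z), 0.34 kg, standing on its narrow edge on the bench at the robot's right. Origin: middle of its lower edge face, below its centre of mass. Either side face may push. The face on its -y side is graduated (dark ticks along its lower edge), the other plain; it starts with the graduated face towards the plate
- rule_marks (a point): middle of the graduated face of the straightedge: 9 mm to the -y side of its mid-plane, 30 mm above its lower edge
- rack: bench tool rail fixed at the robot's left: a perforated white steel panel 420 long (its y) x 163 mm tall on a base 110 mm deep, with two U-shaped wire hooks on its front; origin at the centre of its underside in the plane of the panel's front; its front, -x, faces the plate; its x axis points away from the plate (towards the left edge of the bench)
- cradle (a point): midway between the two hooks (90 mm to either side along y), at the height of their bottoms (93 mm over the bench), 55 mm in front of the panel; axes as the rack's, so outward is -x. Each hook is a U of 6 mm wire, 26 mm clear at the bottom, flaring to 50 mm at its mouth 38 mm higher; the straightedge is lowered into both from above and rests upright on its narrow edge
- lug1: flat steel mounting lug 1 of 5 (1 at the robot's right, -y, to 5 at the left), loose on the plate: 60 long (its x) x 44 wide (its y) x 12 mm thick, 0.13 to 0.25 kg; its -x end, nearest the robot, is square, its +x end rounded with a 14 mm bolt hole. Origin at the centre of its underside, 30 mm from the square end face. The square end starts 35 to 65 mm short of the line on the robot's side
- lug2: flat steel mounting lug 2 of 5 (1 at the robot's right, -y, to 5 at the left), loose on the plate: 60 long (its x) x 44 wide (its y) x 12 mm thick, 0.13 to 0.25 kg; its -x end, nearest the robot, is square, its +x end rounded with a 14 mm bolt hole. Origin at the centre of its underside, 30 mm from the square end face. The square end starts 35 to 65 mm short of the line on the robot's side
- lug3: flat steel mounting lug 3 of 5 (1 at the robot's right, -y, to 5 at the left), loose on the plate: 60 long (its x) x 44 wide (its y) x 12 mm thick, 0.13 to 0.25 kg; its -x end, nearest the robot, is square, its +x end rounded with a 14 mm bolt hole. Origin at the centre of its underside, 30 mm from the square end face. The square end starts 35 to 65 mm short of the line on the robot's side
- lug4: flat steel mounting lug 4 of 5 (1 at the robot's right, -y, to 5 at the left), loose on the plate: 60 long (its x) x 44 wide (its y) x 12 mm thick, 0.13 to 0.25 kg; its -x end, nearest the robot, is square, its +x end rounded with a 14 mm bolt hole. Origin at the centre of its underside, 30 mm from the square end face. The square end starts 35 to 65 mm short of the line on the robot's side
- lug5: flat steel mounting lug 5 of 5 (1 at the robot's right, -y, to 5 at the left), loose on the plate: 60 long (its x) x 44 wide (its y) x 12 mm thick, 0.13 to 0.25 kg; its -x end, nearest the robot, is square, its +x end rounded with a 14 mm bolt hole. Origin at the centre of its underside, 30 mm from the square end face. The square end starts 35 to 65 mm short of the line on the robot's side
- vblock: small steel V-block, 45 x 34 x 35 mm, standing on the marking-out plate beside the +y end of the row; bystander, stays where it is
- punch: steel centre punch, 110 mm long, 10 mm thick, lying on the plate beyond the row; bystander, stays where it is
- hammer: hammer, 270 mm, lying at the back of the bench; bystander, stays where it is
- wrench: steel wrench, 190 mm, lying on the bench beyond the straightedge; bystander, stays where it is
- tin: closed tin of marking dye, 66 mm diameter, 85 mm tall; bystander, stays where it is
- square: engineer's square lying flat at the back of the bench; bystander, stays where it is
Not all that is in view belongs to the job. What is shaped like the lug3 but blue is not meant.

How it is judged (in metres and radians):
On the way, in this order (a step that is already met when the one before it is completed fails the run):
1. all five lugs lie flat with their square ends on the engraved line (x of lug1 in the frame of line between 0.026 and 0.034 m and z of lug1 in the frame of line between -0.003 and 0.003 m and angle between the x axis of each of lug1, lug2, lug3, lug4, lug5 and the x axis of line, either way round below 0.07 rad and x of lug2 in the frame of line between 0.026 and 0.034 m and z of lug2 in the frame of line between -0.003 and 0.003 m and x of lug3 in the frame of line between 0.026 and 0.034 m and z of lug3 in the frame of line between -0.003 and 0.003 m and x of lug4 in the frame of line between 0.026 and 0.034 m and z of lug4 in the frame of line between -0.003 and 0.003 m and x of lug5 in the frame of line between 0.026 and 0.034 m and z of lug5 in the frame of line between -0.003 and 0.003 m), for 0.2 s.
2. the straightedge rests in both hooks, upright, graduated face outward (x of rule in the frame of cradle between -0.008 and 0.008 m and y of rule in the frame of cradle between -0.06 and 0.06 m and z of rule in the frame of cradle between -0.006 and 0.006 m and angle between rule's own z axis and vertical below 0.15 rad and angle between the x axis of rule and the y axis of cradle, either way round below 0.12 rad and x of rule_marks in the frame of cradle below 0 m), for 0.2 s.
At the end, for the whole second after the job is handed in: Each lug flat, its square end within 4 mm of the line and square to it within 0.07 rad; straightedge on the bottoms of both hooks (6 mm in height, 8 mm across, 60 mm along), upright within 0.15 rad, along the rail within 0.12 rad, graduated face away from the panel, released; all at rest (all of step 1 and all of step 2 and contact force between the fingers and rule below 0.2 N and linear speed of each of lug1, lug2, lug3, lug4, lug5, rule below 0.02 m/s); the robot touches nothing.
It fails at once if a lug is touched by the gripper or arm (over 1 N) (contact force between any of the fingers, the arm and lug1 above 1 N or contact force between any of the fingers, the arm and lug2 above 1 N or contact force between any of the fingers, the arm and lug3 above 1 N or contact force between any of the fingers, the arm and lug4 above 1 N or contact force between any of the fingers, the arm and lug5 above 1 N).
It fails at once if one of the other tools is moved by more than 15 mm (distance of any of vblock, punch, hammer, wrench, tin, square from where it was at the start of the episode above 0.015 m).
It also fails if it takes over 64 s, if anything falls off the work surface, if the arm or the gripper's body presses on something with over 40 N, if the wrist force passes 120 N, or if a joint passes its speed limit or range.

## Working session

There is one attempt and no reset: what is moved stays moved. The work goes in short steps, Python scripts to look and compute and a shell command to move; the robot and the scene stay as the last step left them, time stands still between calls to the robot, and variables do not carry over. Pictures are saved under pics/ and viewed, at most 10 in all, crops included, and the job is handed in when it is done.

```bash
ls; mkdir -p pics
cat > h.py <<'E'
import numpy as np, cv2
from rig import readout, cams, bot
def cap(n):
    s=readout.read_state(); c=cams.capture(n)
    if n=="wrist":
        T=np.array(c["tool_from_camera"]);R=np.array(s["tcp_rot"])
        c["rotation"]=R@T[:3,:3]; c["xyz"]=np.array(s["position"])+R@T[:3,3]
    return c
def dist(c): return np.array([c["k1"],0,0,0,0],float)
def px2w(c,uv,z):
    p=cv2.undistortPoints(np.array(uv,float).reshape(-1,1,2),np.array(c["intrinsics"]),dist(c)).reshape(-1,2)
    d=np.c_[p,np.ones(len(p))]@np.array(c["rotation"]).T
    o=np.array(c["xyz"]); return o+d*((z-o[2])/d[:,2])[:,None]
def w2px(c,P):
    R=np.array(c["rotation"]).T
    q,_=cv2.projectPoints(np.array(P,float).reshape(-1,1,3),cv2.Rodrigues(R)[0],-R@np.array(c["xyz"]),np.array(c["intrinsics"]),dist(c))
    return q.reshape(-1,2)
E
python3 - <<'E'
from h import *
s=readout.read_state(); print(s)
for n in("top","scene"):
    c=cap(n); cv2.imwrite(f"pics/{n}0.png",c["image"]); print(n,c["xyz"],c["rotation"],c["k1"],c["intrinsics"])
E
```

```text
pics
{'time_s': 0.0, 'joint_positions': array([-8.47693967e+01,  3.02795660e+01,  8.21564053e+01, -4.31802720e-04,
        6.76906152e+01, -1.02289805e+01]), 'qvel': array([ 0.0118197 , -0.01855151, -0.0682269 , -0.02592511, -0.02219376,
        0.01189784]), 'tau': array([ 9.41654871e-04, -4.40038311e+01, -1.76591367e+01,  6.33424195e-02,
        5.82086190e-02, -1.65202919e-04]), 'position': array([ 0.166539  , -0.60163369,  0.22156512]), 'tcp_rot': array([[ 9.63817998e-01,  2.66561107e-01, -2.08357478e-04],
       [ 2.66560909e-01, -9.63815565e-01,  2.19951393e-03],
       [ 3.85486688e-04, -2.17547108e-03, -9.99997559e-01]]), 'force': array([-0.00922304, -0.2798362 ,  0.24040524]), 'moment': array([0.04802452, 0.02738122, 0.02517885]), 'grasp_force': 0.0, 'opening': 0.9981971128912958}
top [ 0.43091073 -0.05771543  1.36888069] [[ 0.00706184 -0.99689526  0.07842172]
 [-0.99983932 -0.00574698  0.01697967]
 [-0.01647626 -0.07852902 -0.99677566]] -0.009738259757324228 [[455.91439371   0.         315.55935877]
 [  0.         455.91439371 247.11349142]
 [  0.           0.           1.        ]]
scene [0.97284875 0.73560834 0.87766789] [[-0.8806562   0.30732334 -0.360551  ]
 [ 0.47373965  0.57756173 -0.66482568]
 [ 0.00392401 -0.75629016 -0.65422458]] -0.06616370862722785 [[470.09472691   0.         329.31478293]
 [  0.         470.09472691 238.7459085 ]
 [  0.           0.           1.        ]]
```

View pics/top0.png

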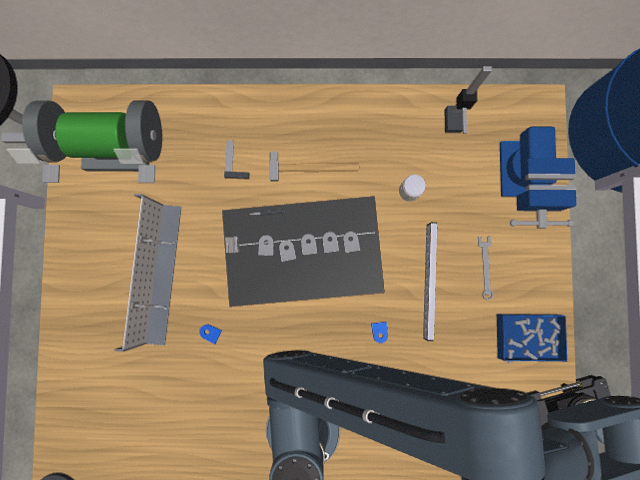

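View pics/scene0.png

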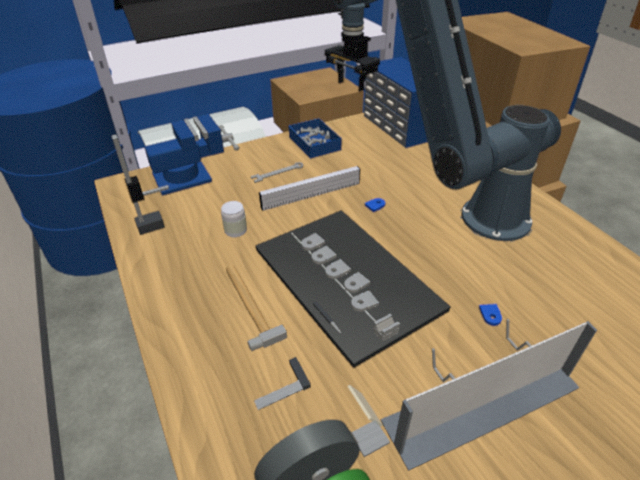

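Top view: the five grey lugs are on the dark plate at (266,245), (288,250), (309,244), (330,242) and (351,242). The blue look-alikes at (210,333) and (380,332) lie off the plate and are not meant. The rule runs (431,222)–(430,340), the rack panel is near (140,270) with hooks at (160,243) and (150,307), and the V-block is at (232,244). I'll confirm with one crop and take rough measurements.

Run:
```python
from h import *
c=cap("top"); im=c["image"]
a=cv2.resize(im[190:360,110:450],None,fx=2.35,fy=2.35,interpolation=cv2.INTER_CUBIC); cv2.imwrite("pics/crop1.png",a)
def show(n,uv,z): print(n,np.round(px2w(c,uv,z)[:,:2],4).tolist())
show("rule ends top",[(431,222),(430,340)],.06)
show("plate corners",[(222,211),(375,197),(384,292),(230,306)],.02)
show("line ends",[(240,245),(375,233)],.02)
show("lugs",[(266,245),(288,250),(309,244),(330,242),(351,242)],.032)
show("vblock",[(232,244)],.055)
show("panel top ends",[(141,197),(120,349)],.163)
show("panel top ends2",[(136,195),(115,349)],.163)
```

```text
rule ends top [[0.6084, -0.3677], [0.2725, -0.3607]]
plate corners [[0.644, 0.2466], [0.6883, -0.2113], [0.4059, -0.2368], [0.3614, 0.2164]]
line ends [[0.5421, 0.1904], [0.5801, -0.211]]
lugs [[0.5415, 0.1112], [0.5271, 0.0461], [0.5452, -0.0156], [0.5514, -0.0773], [0.5518, -0.1391]]
vblock [[0.5419, 0.2073]]
panel top ends [[0.6587, 0.4348], [0.2538, 0.4757]]
panel top ends2 [[0.6641, 0.4487], [0.2537, 0.489]]
```

View pics/crop1.png

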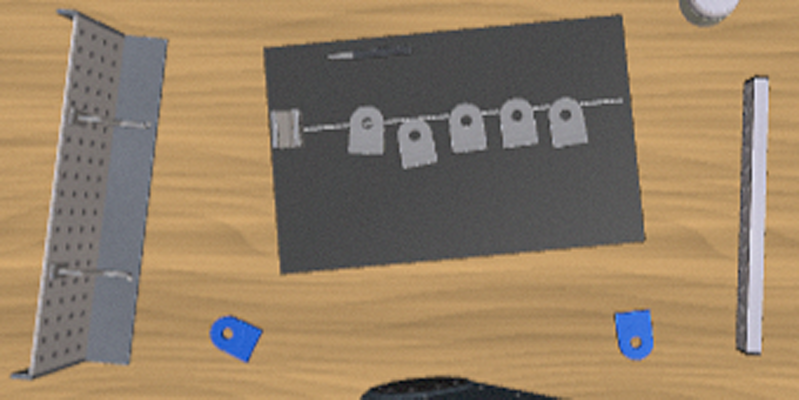

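Crop: the grey lugs stand on the plate with their square ends towards the robot, and the blue pair is off the plate. The rule's top face runs about (433,222)–(431,340). The plate is turned about +5.5°. I'll move over the rule.

```bash
python3 -m inch '[[4,3.5,0,-2,8.7],[8,7,0,-5,8.7],[12,10.5,0,-8,8.7],[16,14,0,-11,8.7],[20,17.5,0,-14,8.7],[24,21,0,-16,8.7],[27.4,23.8,0,-16,8.7],[27.4,23.8,0,-16,8.7],[27.4,23.8,0,-16,8.7]]'
python3 - <<'E'
from h import *
s=readout.read_state();print(s["position"],s["joint_positions"])
c=cap("wrist"); im=c["image"]; cv2.imwrite("pics/w1.png",im); print(c["xyz"],c["rotation"],c["intrinsics"],c["k1"])
E
```

```text
time_s: 0.9
position: [0.4426, -0.3614, 0.2224]
tcp_rot: [[1.0, -0.008, 0.0], [-0.008, -1.0, 0.001], [0.0, -0.001, -1.0]]
force: [0.4, -1.0, -0.1]
opening: 0.998
grasp_force: 0.0
[ 0.44261154 -0.36139302  0.22237836] [-5.04660779e+01  2.61093350e+01  8.99088031e+01  6.75803464e-02
  6.40309446e+01  3.99518483e+01]
[ 0.52122256 -0.36224872  0.3842637 ] [[-0.0074471  -0.95841857 -0.28526896]
 [-0.9999707   0.00663228  0.00382229]
 [-0.00177137  0.28528907 -0.95843988]] [[346.56369828   0.         320.55018774]
 [  0.         346.56369828 241.49944158]
 [  0.           0.           1.        ]] -0.022970717447186755
```

View pics/w1.png

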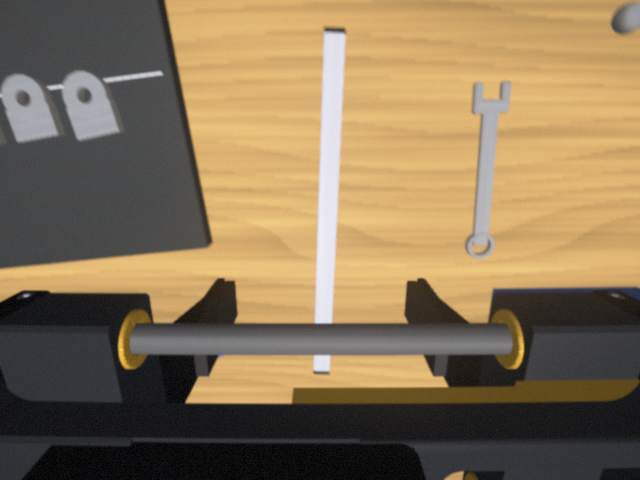

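Wrist view: the rule's bright top face runs from (334,33) to (321,370), midway between the fingers. The wrench is at right, the plate and lugs at left.

Run:
```python
from h import *
c=cap("wrist"); im=c["image"].astype(int)
m=((im.min(2)>185)).astype(np.uint8); m[:, :300]=0; m[:,365:]=0; m[375:]=0
ys,xs=np.nonzero(m); print(len(ys),ys.min(),ys.max())
rows=[(r,np.nonzero(m[r])[0]) for r in range(45,318,4)]
E=np.array([(x.min(),x.max()+1,r) for r,x in rows if len(x)>8])
L=px2w(c,E[:,[0,2]],.06);R=px2w(c,E[:,[1,2]],.06)
print("width",np.median(L[:,1]-R[:,1]))
for q in(L,R,(L+R)/2):
    p=np.polyfit(q[:,0],q[:,1],1);print(np.degrees(np.arctan(p[0])),np.polyval(p,.44),np.polyval(p,.30))
print(px2w(c,[(335,ys.min()),(321,ys.max()),(335,33),(321,370)],.06))
# line / plate right corner
```

```text
5725 40 374
width 0.01780285093372147
-2.3170139514041876 -0.359892685378589 -0.3542280640356809
-2.2835298607405634 -0.3777266253812973 -0.37214395312397935
-2.3002744531386665 -0.3688096630413059 -0.36318601048843274
[[ 0.6045086  -0.37040652  0.06      ]
 [ 0.27578934 -0.35728472  0.06      ]
 [ 0.60979148 -0.37037472  0.06      ]
 [ 0.28099405 -0.35730638  0.06      ]]
```

```bash
python3 -m inch '[[-0.1,-0.7,-3.5,-1.8,8.7],[-0.1,-0.7,-7,-1.8,8.7],[-0.1,-0.7,-11,-1.8,8.7],[-0.1,-0.7,-15,-1.8,8.7],[-0.1,-0.7,-18,-1.8,8.7],[-0.1,-0.7,-19.2,-1.8,8.7],[-0.1,-0.7,-19.2,-1.8,4],[-0.1,-0.7,-19.2,-1.8,1],[-0.1,-0.7,-19.2,-1.8,1],[-0.1,-0.7,-19.2,-1.8,1]]' && python3 -m inch '[[0,0,0,0,1],[0,0,0,0,1],[0,0,0,0,1],[0,0,0,0,1]]'
```

```text
time_s: 1.83
position: [0.4407, -0.3729, 0.0328]
tcp_rot: [[0.999, -0.041, 0.003], [-0.041, -0.999, -0.004], [0.003, 0.004, -1.0]]
force: [-0.1, 1.3, -0.1]
opening: 0.78
grasp_force: 0.0
time_s: 2.17
position: [0.4398, -0.3715, 0.0312]
tcp_rot: [[0.999, -0.041, 0.001], [-0.041, -0.999, -0.001], [0.001, 0.001, -1.0]]
force: [0.1, -0.2, -0.5]
opening: 0.482
grasp_force: 0.0
```

```bash
python3 -m inch '[[0,0,0,0,1],[0,0,0,0,1],[0,0,0,0,1],[0,0,0,0,1],[0,0,0,0,1],[0,0,0,0,1],[0,0,0,0,1]]'
```

```text
time_s: 2.75
position: [0.4394, -0.3708, 0.0304]
tcp_rot: [[0.999, -0.041, -0.001], [-0.041, -0.999, 0.001], [-0.001, -0.001, -1.0]]
force: [0.2, 1.6, 0.8]
opening: 0.205
grasp_force: 29.8
```

Gripped: the opening reads 17.8 mm at 29.8 N. I'll lift, swing about 98° and carry it to behind the lugs.

```bash
python3 -m inch '[[0,0,2,0,1],[0,0,5,0,1],[0,0,9,2,1],[0,1,12,6,1],[0,3,12,12,1],[0.5,6,12,18,1],[1,9,12,25,1],[1,12,12,32,1],[1,15,12,39,1],[1.5,18,12,46,1]]' && python3 -m inch '[[0,3,0,7,1],[0.3,6,0,14,1],[0.6,9,0,21,1],[0.8,12,0,28,1],[1.1,14,0,35,1],[1.3,15.5,0,42,1],[1.3,16.5,0,49,1],[1.3,16.7,0,51.8,1],[1.3,16.7,0,51.8,1],[1.3,16.7,0,51.8,1]]'
python3 - <<'E'
from h import *
s=readout.read_state();print(s["position"],s["joint_positions"],s["force"])
c=cap("wrist"); cv2.imwrite("pics/w2.png",c["image"])
E
```

```text
time_s: 3.58
position: [0.4532, -0.1897, 0.1499]
tcp_rot: [[0.72, 0.694, -0.002], [0.694, -0.72, 0.001], [-0.001, -0.002, -1.0]]
force: [0.4, 0.1, -4.4]
opening: 0.205
grasp_force: 29.8
time_s: 4.42
position: [0.4675, -0.0243, 0.1502]
tcp_rot: [[-0.094, 0.996, -0.0], [0.996, 0.094, -0.0], [-0.0, -0.0, -1.0]]
force: [0.3, 0.5, -3.9]
opening: 0.204
grasp_force: 29.8
[ 0.46754743 -0.02434979  0.15023755] [-1.66833581e+01  2.49482702e+01  1.08340559e+02 -2.58199006e-02
  4.67199378e+01 -2.20750610e+01] [ 0.33391293  0.53004195 -3.9230645 ]
```

View pics/w2.png

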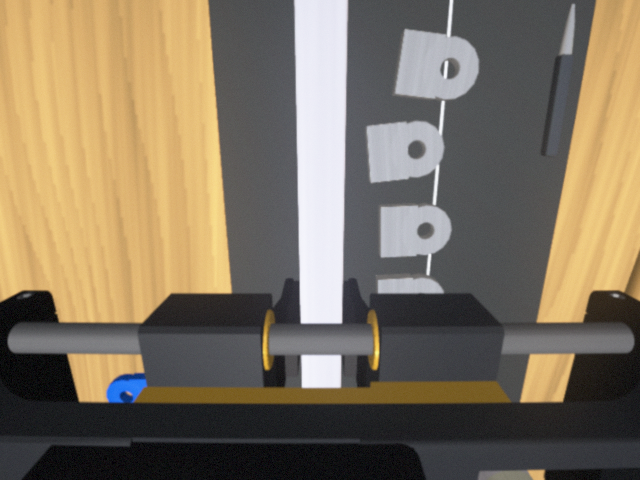

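Wrist view: the rule's top runs down the middle (297–347 px wide), the engraved line goes from (451,0) to (430,255), and lugs 5, 4, 3 and part of 2 are ahead of the rule. I'll measure the line and the held rule.

```bash
cat > ln.py <<'E'
from h import *
def measure(rows,cols,zr):
    c=cap("wrist"); g=c["image"].astype(float).min(2); P=[]
    for r in rows:
        x=np.arange(*cols); w=g[r,cols[0]:cols[1]]; k=np.argmax(w)
        if w[k]<100: continue
        lo=max(k-4,0); ww=np.clip(w[lo:k+5]-75,0,None); 
        if (ww>60).sum()>6: continue
        P.append((np.sum(ww*x[lo:k+5])/ww.sum()+.0,r))
    P=np.array(P); q=px2w(c,P,.02)
    p=np.polyfit(q[:,1],q[:,0],1); res=q[:,0]-np.polyval(p,q[:,1]); k=abs(res)<.002
    p=np.polyfit(q[k,1],q[k,0],1); print("line n",k.sum(),"yaw",-np.degrees(np.arctan(p[0])),"x@-.02",np.polyval(p,-.02),"rms",res[k].std())
    E=[]
    for r in range(40,260,5):
        x=np.nonzero(g[r,270:380]>185)[0]+270
        if len(x)>20:E.append((x.min(),x.max()+1,r))
    E=np.array(E)
    for j in(0,1):
        R=px2w(c,E[:,[j,2]],zr);e=np.polyfit(R[:,1],R[:,0],1);print("rule edge yaw",-np.degrees(np.arctan(e[0])),"x@-.02",np.polyval(e,-.02))
    return c
E
python3 - <<'E'
from ln import *
c=measure(list(range(2,22))+list(range(105,118))+list(range(185,202))+list(range(262,272)),(422,460),.18)
print(px2w(c,[(404,30),(396,95),(367,127),(373,182),(380,207),(380,258)],.032))
t=cap("top"); L=px2w(t,[(240,245),(375,233)],.02)
g=t["image"].astype(float).min(2)
P=[]
for u in list(range(242,256))+list(range(362,374)):
    v0=245-(u-240)*12/135; lo=int(v0)-4; w=np.clip(g[lo:lo+9,u]-75,0,None); P.append((u,(w*np.arange(lo,lo+9)).sum()/w.sum()))
q=px2w(t,P,.02);p=np.polyfit(q[:,1],q[:,0],1);print("top line",-np.degrees(np.arctan(p[0])),np.polyval(p,-.02))
E
```

```text
line n 60 yaw 5.617471068752941 x@-.02 0.5645782749486978 rms 4.24676487334011e-05
rule edge yaw 5.4092393234409695 x@-.02 0.458825675007407
rule edge yaw 5.750082093068741 x@-.02 0.4799355943838265
[[ 0.51320485  0.13426238  0.032     ]
 [ 0.51405654  0.09033469  0.032     ]
 [ 0.49529394  0.06539494  0.032     ]
 [ 0.50560134  0.02406204  0.032     ]
 [ 0.51409712  0.00440837  0.032     ]
 [ 0.52041457 -0.03946265  0.032     ]]
top line 5.5429034303887175 0.5639218455652294
```

Run:
```python
from h import *
c=cap("wrist"); g=c["image"].astype(int).min(2)
for r in (40,120,200,250): print(r,g[r,290:356].tolist())
print(c["xyz"],c["rotation"])
print(w2px(c,[[.4671-.009-.098*(y+.02),y,.18] for y in(.05,.1)]+[[.4671+.009-.098*(y+.02),y,.18] for y in(.05,.1)]+[[.4671+.009-.098*(y+.02),y,.12] for y in(.05,.1)]))
```

```text
40 [83, 84, 84, 84, 121, 192, 225, 233, 235, 235, 235, 236, 235, 234, 234, 234, 234, 233, 235, 235, 234, 234, 235, 233, 234, 234, 235, 232, 232, 231, 232, 231, 232, 231, 234, 232, 233, 233, 233, 234, 232, 232, 231, 231, 230, 231, 232, 233, 233, 233, 235, 236, 233, 234, 231, 226, 199, 131, 89, 85, 82, 83, 86, 80, 87, 86]
120 [89, 88, 88, 90, 90, 101, 152, 224, 238, 239, 239, 239, 239, 239, 238, 237, 237, 237, 237, 237, 237, 237, 237, 237, 237, 236, 235, 236, 234, 235, 234, 234, 234, 234, 233, 235, 237, 234, 236, 236, 236, 234, 235, 234, 235, 235, 235, 234, 236, 235, 234, 237, 235, 234, 225, 191, 125, 95, 90, 92, 91, 89, 90, 91, 92, 87]
200 [94, 90, 92, 92, 93, 94, 94, 129, 201, 234, 241, 242, 242, 242, 242, 241, 241, 240, 239, 238, 240, 239, 239, 239, 238, 237, 237, 238, 236, 238, 237, 236, 237, 237, 236, 237, 238, 237, 237, 237, 238, 237, 236, 236, 236, 237, 237, 237, 237, 238, 239, 236, 234, 220, 148, 102, 95, 90, 94, 95, 91, 93, 92, 90, 93, 91]
250 [96, 94, 90, 96, 96, 95, 94, 94, 132, 212, 237, 241, 243, 243, 243, 243, 243, 241, 240, 240, 240, 242, 240, 240, 239, 238, 237, 238, 238, 238, 238, 238, 238, 237, 237, 238, 239, 239, 239, 239, 239, 238, 239, 239, 239, 238, 239, 239, 238, 238, 239, 236, 219, 149, 102, 96, 94, 93, 93, 95, 91, 92, 90, 96, 93, 91]
[0.4603874  0.05337183 0.31225049] [[ 9.95584786e-01  8.98252881e-02  2.72461204e-02]
 [ 9.38655134e-02 -9.54089543e-01 -2.84433488e-01]
 [ 4.45918602e-04  2.85735124e-01 -9.58308531e-01]]
[[294.81356983 145.43782479]
 [291.30063311 -11.24710343]
 [343.3687964  150.15949186]
 [345.42783777  -5.44276166]
 [336.24221734 146.50256379]
 [337.08505967  42.37596287]]
```

The line measures yaw 5.6°, x = 0.5643 at y = −0.02, and the rule is square to within 0.1°. The rule's outer edge fit was contaminated by a lug, but its projection is within about 1 mm of expectation. I'll lower it to 2.5 mm above the plate and push about 75 mm of the roughly 87 mm.

```bash
python3 -m inch '[[0,0,-3,0,1],[0,0,-6,0,1],[0,0,-8.5,0,1],[0,0,-9.7,0,1],[0,0,-9.7,0,1],[0,0,-9.7,0,1]]' && python3 -m inch '[[0.7,0.07,0,0,1],[1.4,0.14,0,0,1],[2.1,0.2,0,0,1],[2.8,0.27,0,0,1],[3.5,0.34,0,0,1],[4.2,0.41,0,0,1],[4.9,0.48,0,0,1],[5.6,0.55,0,0,1],[6.3,0.62,0,0,1],[7,0.69,0,0,1]]' && python3 -m inch '[[0.4,0.04,0,0,1],[0.4,0.04,0,0,1],[0.4,0.04,0,0,1]]'
python3 - <<'E'
from h import *
s=readout.read_state();print(s["position"],s["tcp_rot"][:,0],s["force"],s["moment"])
c=cap("wrist"); cv2.imwrite("pics/w3.png",c["image"])
E
```

```text
time_s: 5.12
position: [0.4676, -0.0248, 0.0531]
tcp_rot: [[-0.094, 0.996, -0.001], [0.996, 0.094, 0.0], [0.0, -0.001, -1.0]]
force: [-0.2, -0.0, -4.2]
opening: 0.206
grasp_force: 30.0
time_s: 5.95
position: [0.5294, -0.016, 0.0528]
tcp_rot: [[-0.096, 0.995, -0.019], [0.995, 0.096, 0.003], [0.005, -0.019, -1.0]]
force: [-12.6, -1.6, 5.4]
opening: 0.204
grasp_force: 30.1
time_s: 6.2
position: [0.5385, -0.0161, 0.0528]
tcp_rot: [[-0.095, 0.995, -0.008], [0.995, 0.095, 0.002], [0.002, -0.007, -1.0]]
force: [-5.4, 0.5, -2.7]
opening: 0.203
grasp_force: 30.0
[ 0.53849692 -0.01611069  0.052769  ] [-0.09521856  0.99545374  0.00229758] [-5.3500134   0.48555517 -2.70303407] [-0.01836636  0.91842283 -0.09140005]
```

View pics/w3.png

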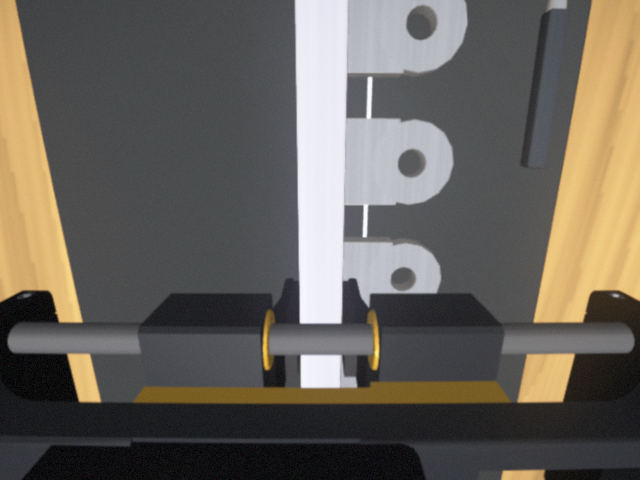

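The lugs now sit flush against the rule. The line shows between them from (370,80) to (364,235), and the lug tips are at about (467,25), (453,162) and (440,278).

```bash
cat > m2.py <<'E'
from h import *
def m2(cols,rows,tips,zr):
    c=cap("wrist"); g=c["image"].astype(float).min(2); P=[]
    for r in rows:
        w=np.clip(g[r,cols[0]:cols[1]]-110,0,None)
        if w.max()<60: continue
        P.append(((w*np.arange(*cols)).sum()/w.sum(),r))
    q=px2w(c,P,.02);n=np.array([np.cos(np.radians(5.6)),np.sin(np.radians(5.6))]);t=np.array([-n[1],n[0]])
    print("line n-coord",np.c_[q[:,:2]@t,q[:,:2]@n][[0,len(q)//2,-1]].round(4).tolist(), "mean",(q[:,:2]@n).mean(),len(q))
    E=[]
    for r in range(90,270,10):
        a=np.nonzero(g[r,280:330]>185)[0][0]+280; E.append((a-.3,r))
    R=px2w(c,E,zr)[:,:2]; f=np.polyfit(R@t,R@n,1); print("rule back edge n+18mm",(R@n).mean()+.018,"slope deg",np.degrees(f[0]))
    for u0,u1,r0,r1 in tips:
        best=[]
        for r in range(r0,r1):
            b=np.nonzero(g[r,u0:u1]>125)[0]
            if len(b): best.append((px2w(c,[(u0+b[-1]+1,r)],.032)[0,:2]@n))
        print("tip-60mm n",max(best)-.06)
    s=readout.read_state(); print("tcp n",s["position"][:2]@n,"+9",s["position"][:2]@n+.009,s["force"])
E
python3 - <<'E'
from m2 import *
m2((355,380),list(range(84,114))+list(range(210,234)),[(400,500,5,60),(400,500,125,200),(400,500,250,290)],.0528+.0296)
E
```

```text
line n-coord [[0.0372, 0.5598], [0.024, 0.5598], [-0.0428, 0.5599]] mean 0.5598150502892754 54
rule back edge n+18mm 0.54416678548645 slope deg 0.33375069849699657
tip-60mm n 0.5435965846879394
tip-60mm n 0.5434560350965889
tip-60mm n 0.5429585155688761
tcp n 0.5343480575261558 +9 0.5433480575261558 [-5.26867635  0.08435334 -2.40112599]
```

The line is at n = 0.5598. The square ends are at 0.5434 by three agreeing measures (tips, rule edge, TCP), so 16 mm remain.

```bash
python3 -m inch '[[0.4,0.04,0,0,1],[0.8,0.08,0,0,1],[1.2,0.12,0,0,1],[1.5,0.15,0,0,1],[1.5,0.15,0,0,1],[1.5,0.15,0,0,1],[1.5,0.15,0,0,1],[1.5,0.15,0,0,1]]'
python3 - <<'E'
from m2 import *
m2((350,358),range(80,81),[(385,500,5,60),(385,500,125,200),(385,500,250,290)],.0528+.0296)
E
```

```text
time_s: 6.97
position: [0.552, -0.0145, 0.0527]
tcp_rot: [[-0.095, 0.995, -0.011], [0.995, 0.095, 0.002], [0.003, -0.01, -1.0]]
force: [-7.7, -0.2, -0.5]
opening: 0.204
grasp_force: 30.0Traceback (most recent call last):
  File "<stdin>", line 2, in <module>
  File "m2.py", line 8, in m2
    q=px2w(c,P,.02);n=np.array([np.cos(np.radians(5.6)),np.sin(np.radians(5.6))]);t=np.array([-n[1],n[0]])
  File "h.py", line 11, in px2w
    p=cv2.undistortPoints(np.array(uv,float).reshape(-1,1,2),np.array(c["intrinsics"]),dist(c)).reshape(-1,2)
      ~~~~~~~~~~~~~~~~~~~^^^^^^^^^^^^^^^^^^^^^^^^^^^^^^^^^^^^^^^^^^^^^^^^^^^^^^^^^^^^^^^^^^^^^^
cv2.error: OpenCV(4.12.0) /io/opencv/modules/calib3d/src/undistort.dispatch.cpp:347: error: (-215:Assertion failed) CV_IS_MAT(_src) && CV_IS_MAT(_dst) && (_src->rows == 1 || _src->cols == 1) && (_dst->rows == 1 || _dst->cols == 1) && _src->cols + _src->rows - 1 == _dst->rows + _dst->cols - 1 && (CV_MAT_TYPE(_src->type) == CV_32FC2 || CV_MAT_TYPE(_src->type) == CV_64FC2) && (CV_MAT_TYPE(_dst->type) == CV_32FC2 || CV_MAT_TYPE(_dst->type) == CV_64FC2) in function 'cvUndistortPointsInternal'
```

```bash
python3 -m inch '[[0.15,0.01,0,0,1],[0.3,0.03,0,0,1],[0.3,0.03,0,0,1],[0.3,0.03,0,0,1],[0.3,0.03,0,0,1]]'
python3 - <<'E'
from m2 import *
m2((345,380),range(84,114),[(385,500,5,60),(385,500,125,200),(385,500,250,290)],.0528+.0296)
E
```

```text
time_s: 7.43
position: [0.5529, -0.0143, 0.0527]
tcp_rot: [[-0.096, 0.995, -0.015], [0.995, 0.096, 0.002], [0.003, -0.015, -1.0]]
force: [-10.6, -2.8, 3.3]
opening: 0.204
grasp_force: 30.0
line n-coord [[0.0377, 0.5617], [0.0304, 0.5617], [0.0234, 0.5617]] mean 0.5617180040741493 30
rule back edge n+18mm 0.558917579487167 slope deg 0.31501890235360674
tip-60mm n 0.5578038191273924
tip-60mm n 0.5576045969517704
tip-60mm n 0.5571387636388747
tcp n 0.548858854522944 +9 0.557858854522944 [-10.3636989   -1.02154646   2.73786279]
```

```bash
python3 -m inch '[[0.1,0.01,0,0,1],[0.2,0.02,0,0,1],[0.2,0.02,0,0,1],[0.2,0.02,0,0,1],[0.2,0.02,0,0,1],[0.2,0.02,0,0,1]]'
python3 - <<'E'
from m2 import *
m2((345,380),range(84,114),[(385,500,5,60),(385,500,125,200),(385,500,250,290)],.0528+.0296)
E
```

```text
time_s: 7.98
position: [0.5546, -0.0141, 0.0527]
tcp_rot: [[-0.096, 0.995, -0.016], [0.995, 0.096, 0.002], [0.003, -0.016, -1.0]]
force: [-11.2, -1.6, 3.7]
opening: 0.207
grasp_force: 30.0
line n-coord [[0.0377, 0.5634], [0.0304, 0.5634], [0.0235, 0.5635]] mean 0.563443488384178 30
rule back edge n+18mm 0.560691866267279 slope deg 0.3676693950773593
tip-60mm n 0.559504118790012
tip-60mm n 0.5593455858209953
tip-60mm n 0.5588159631332161
tcp n 0.5505536018032116 +9 0.5595536018032116 [-11.5567623   -1.1457848    3.37154896]
```

The square ends are now at n ≈ 0.559 against the line's 0.5598. I'll back off, lift and check.

```bash
python3 -m inch '[[-0.5,-0.05,0,0,1],[-1.5,-0.15,0,0,1],[-3,-0.3,0,0,1],[-5,-0.5,1,0,1],[-7,-0.7,4,0,1],[-8.5,-0.8,7.5,0,1],[-8.5,-0.8,9.7,0,1],[-8.5,-0.8,9.7,0,1],[-8.5,-0.8,9.7,0,1]]'
python3 - <<'E'
from h import *
c=cap("wrist"); t=cap("top")
a=c["image"][0:300,180:620]; b=cv2.resize(t["image"][200:290,220:390],None,fx=4,fy=4,interpolation=cv2.INTER_CUBIC)
o=np.zeros((560,700,3),np.uint8); o[:200,:293]=cv2.resize(a,(293,200)); o[200:560,:680]=b; 
cv2.imwrite("pics/chk.png",o)
# numeric: line and lug square ends from the wrist view
g=c["image"].astype(float).min(2); n=np.array([np.cos(np.radians(5.6)),np.sin(np.radians(5.6))]);tt=np.array([-n[1],n[0]])
m=((g>110)).astype(np.uint8); k,lab,st,ce=cv2.connectedComponentsWithStats(m)
for i in range(1,k):
    x,y,w,h,A=st[i]
    if 400<A<30000 and x>350 and x<560: print("blob",x,y,w,h,A)
np.save("g.npy",g)
E
```

```text
time_s: 8.78
position: [0.479, -0.0236, 0.152]
tcp_rot: [[-0.095, 0.995, 0.007], [0.995, 0.095, -0.002], [-0.002, 0.006, -1.0]]
force: [1.0, -0.2, -2.9]
opening: 0.205
grasp_force: 30.0
blob 411 0 91 300 9338
blob 542 4 14 51 437
blob 523 16 117 306 20461
blob 431 29 83 66 4543
blob 502 335 131 67 4299
```

View pics/chk.png

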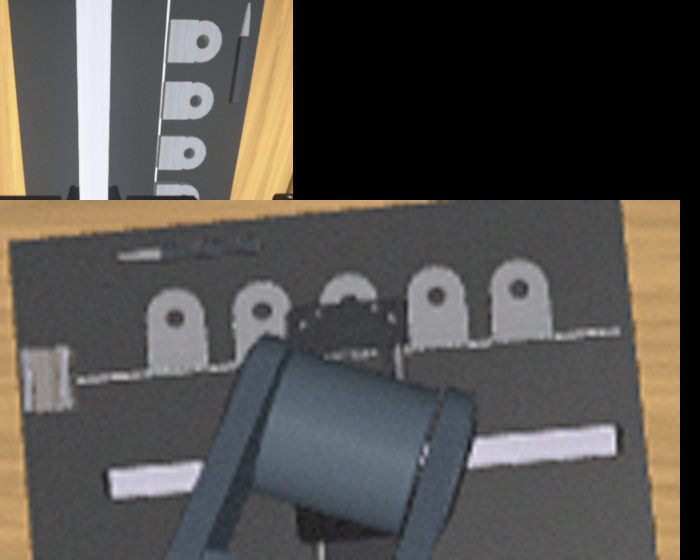

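All five lugs stand squarely along the line in both views. I'll put numbers on the remaining offset.

Run:
```python
from h import *
c=cap("wrist");g=c["image"].astype(int).min(2)
n=np.array([np.cos(np.radians(5.6)),np.sin(np.radians(5.6))])
for r in (10,50,75,108,140,165,188,215,245,268):
    w=g[r,405:455]; ed=[405+i for i in range(len(w)-1) if (w[i]<130)!=(w[i+1]<130)]
    print(r,ed,(px2w(c,[(e+.5,r) for e in ed],.02)[:,:2]@n).round(4).tolist(),(px2w(c,[(e+.5,r) for e in ed],.032)[:,:2]@n).round(4).tolist())
```

```text
10 [435, 439] [0.5583, 0.5612] [0.5548, 0.5576]
50 [432, 436, 439] [0.5582, 0.5613, 0.5636] [0.5547, 0.5576, 0.5598]
75 [430, 434, 437] [0.5581, 0.5612, 0.5635] [0.5546, 0.5576, 0.5598]
108 [427, 432] [0.5577, 0.5617] [0.5542, 0.558]
140 [425, 429, 431] [0.5581, 0.5613, 0.5629] [0.5545, 0.5577, 0.5592]
165 [423, 426, 429] [0.558, 0.5605, 0.563] [0.5545, 0.5569, 0.5593]
188 [421, 426] [0.5578, 0.5621] [0.5543, 0.5584]
215 [419, 422, 424] [0.558, 0.5606, 0.5623] [0.5545, 0.5569, 0.5586]
245 [418, 419, 421] [0.5592, 0.5601, 0.5619] [0.5557, 0.5565, 0.5582]
268 [415, 419] [0.5582, 0.5618] [0.5547, 0.5582]
```

Lugs 5, 4 and 3 are within −1.3 to 0 mm. The slight slope suggests lug 1 may be about 2.5 mm short, so I'll shift right to see lugs 1 and 2.

```bash
python3 -m inch '[[0.3,-4,0,0,1],[0.7,-8,0,0,1],[1.1,-12,0,0,1],[1.5,-16,0,0,1],[1.5,-16,0,0,1],[1.5,-16,0,0,1],[1.5,-16,0,0,1]]'
python3 - <<'E'
from h import *
c=cap("wrist");g=c["image"].astype(int).min(2)
a=np.radians(5.6);n=np.array([np.cos(a),np.sin(a)]);t=np.array([-n[1],n[0]])
for r in range(5,285,14):
    w=g[r,395:460]; ed=[395+i for i in range(len(w)-1) if (w[i]<130)!=(w[i+1]<130)][:3]
    q=px2w(c,[(e+.5,r) for e in ed],.02)[:,:2]
    if len(ed): print(r,ed,(q[0]@t).round(3),(q@n).round(4).tolist(),(px2w(c,[(e+.5,r) for e in ed],.032)[:,:2]@n).round(4).tolist())
E
```

```text
time_s: 9.52
position: [0.4905, -0.1824, 0.1488]
tcp_rot: [[-0.094, 0.996, -0.004], [0.996, 0.094, 0.003], [0.003, -0.003, -1.0]]
force: [0.1, 0.6, -4.0]
opening: 0.205
grasp_force: 30.0
5 [439, 441, 445] -0.056 [0.5583, 0.5597, 0.5627] [0.5547, 0.5561, 0.5589]
19 [438, 440, 444] -0.065 [0.5583, 0.5598, 0.5628] [0.5547, 0.5561, 0.559]
33 [437, 439, 442] -0.074 [0.5583, 0.5598, 0.5621] [0.5547, 0.5562, 0.5583]
47 [437, 438, 441] -0.084 [0.5591, 0.5598, 0.5621] [0.5555, 0.5562, 0.5584]
61 [435, 439] -0.094 [0.5584, 0.5614] [0.5548, 0.5577]
75 [434, 438] -0.103 [0.5584, 0.5615] [0.5548, 0.5578]
89 [433, 434, 438] -0.113 [0.5584, 0.5592, 0.5624] [0.5549, 0.5556, 0.5586]
103 [437] -0.124 [0.5625] [0.5587]
117 [435] -0.134 [0.5618] [0.558]
131 [434] -0.145 [0.5619] [0.5581]
145 [428, 433] -0.156 [0.5579, 0.562] [0.5543, 0.5582]
159 [427, 432] -0.167 [0.558, 0.5621] [0.5544, 0.5583]
173 [430] -0.178 [0.5614] [0.5577]
187 [429] -0.19 [0.5615] [0.5578]
201 [428] -0.201 [0.5617] [0.5579]
215 [426] -0.214 [0.561] [0.5572]
229 [422, 426] -0.226 [0.5585, 0.562] [0.5549, 0.5582]
243 [420, 425] -0.239 [0.5577, 0.5621] [0.5542, 0.5584]
257 [419, 424] -0.252 [0.5579, 0.5623] [0.5543, 0.5586]
271 [418, 422] -0.265 [0.558, 0.5616] [0.5544, 0.5579]
```

Lugs 1 and 2 sit at 0.5575 and 0.5583 against the line's 0.5598, so they're within tolerance. Next I'll carry the rule high to beside the rail and look at the hooks.

```bash
python3 -m inch '[[0,1,4,3,1],[0,4,8,9,1],[1,8,10,16,1],[2,12,10,23,1],[3,16,10,30,1],[4,20,10,37,1],[5,24,10,44,1],[6,28,10,51,1],[7,32,10,58,1],[8,36,10,65,1]]' && python3 -m inch '[[0.5,4,0,7,1],[1,8,0,13.7,1],[1,10,0,13.7,1],[1,10,0,13.7,1],[1,10,0,13.7,1],[1,10,0,13.7,1]]'
python3 - <<'E'
from h import *
s=readout.read_state();print(s["joint_positions"])
c=cap("wrist"); cv2.imwrite("pics/w5.png",c["image"])
E
```

```text
time_s: 10.4
position: [0.5679, 0.1737, 0.2497]
tcp_rot: [[-0.945, 0.326, -0.003], [0.326, 0.945, -0.0], [0.002, -0.001, -1.0]]
force: [1.3, -0.8, -2.9]
opening: 0.202
grasp_force: 30.0
time_s: 10.9
position: [0.5782, 0.2702, 0.2495]
tcp_rot: [[-0.995, 0.1, -0.003], [0.1, 0.995, -0.002], [0.002, -0.002, -1.0]]
force: [0.6, -0.8, -3.1]
opening: 0.206
grasp_force: 30.0
[ 1.50519414e+01  2.97848739e+01  7.82128075e+01 -4.87853657e-02
  7.21693068e+01 -6.91957030e+01]
```

View pics/w5.png

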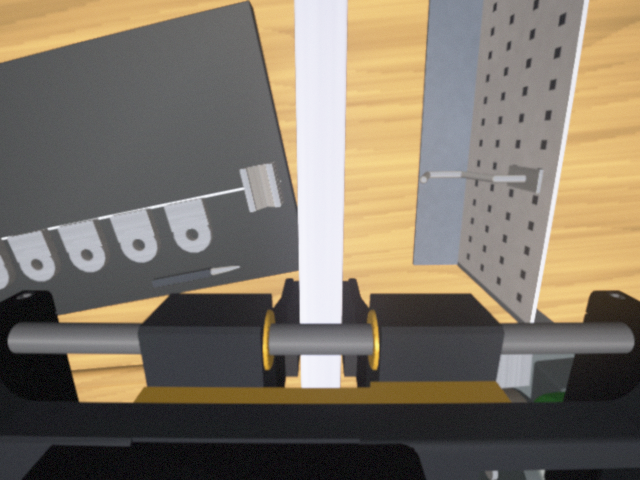

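The far hook is at (425–540,178), and the panel's top edge runs (587,0)–(535,320). I'll measure both.

Run:
```python
from h import *
c=cap("wrist"); im=c["image"].astype(int); g=im.min(2)
for r in (20,150,240): print(r,g[r,520:600].tolist())
P=[]
for r in range(5,290,6):
    w=g[r,500:600]; k=np.nonzero(w>205)[0]
    if len(k): P.append((500+k[0],500+k[-1]+1,r))
P=np.array(P); print(P[::8].tolist())
for j in(0,1):
    q=px2w(c,P[:,[j,2]],.163); f=np.polyfit(q[:,0],q[:,1],1); print("top edge angle",np.degrees(np.arctan(f[0])),"y@.45",np.polyval(f,.45),(q[:,1]-np.polyval(f,q[:,0])).std())
print("tip",px2w(c,[(425,177)],.131)); q=px2w(c,[(428,0),(414,263)],.004); print("base front",q, np.degrees(np.arctan((q[1,1]-q[0,1])/(q[1,0]-q[0,0]))))
print("panel far end top", px2w(c,[(535,320)],.163))
```

```text
20 [134, 133, 130, 133, 131, 131, 129, 131, 132, 133, 134, 135, 134, 136, 134, 132, 132, 129, 129, 133, 132, 134, 132, 132, 130, 133, 130, 130, 130, 129, 129, 131, 130, 129, 131, 129, 129, 129, 121, 96, 56, 44, 46, 50, 60, 91, 121, 130, 130, 132, 131, 131, 133, 133, 131, 129, 130, 130, 130, 131, 143, 179, 225, 232, 232, 224, 175, 122, 103, 103, 103, 102, 99, 104, 101, 103, 98, 103, 102, 101]
150 [141, 140, 142, 142, 144, 144, 144, 145, 143, 141, 140, 141, 140, 139, 137, 139, 141, 137, 141, 140, 139, 142, 137, 140, 141, 145, 141, 144, 141, 144, 141, 143, 140, 141, 136, 140, 142, 141, 136, 139, 179, 232, 240, 238, 228, 169, 128, 123, 124, 126, 122, 127, 126, 125, 122, 120, 125, 123, 125, 124, 127, 124, 122, 123, 124, 126, 126, 123, 122, 127, 125, 126, 122, 124, 121, 122, 123, 124, 123, 126]
240 [144, 144, 143, 142, 144, 144, 145, 145, 146, 144, 146, 144, 146, 143, 144, 145, 143, 145, 142, 146, 144, 143, 144, 144, 159, 201, 234, 241, 234, 198, 142, 122, 123, 120, 121, 124, 122, 122, 124, 124, 124, 119, 126, 120, 122, 123, 121, 124, 123, 122, 122, 118, 123, 121, 123, 119, 121, 119, 123, 124, 122, 124, 124, 121, 118, 122, 119, 118, 120, 121, 120, 117, 117, 122, 122, 122, 119, 118, 118, 120]
[[584, 588, 5], [577, 581, 53], [569, 573, 101], [561, 565, 149], [553, 557, 197], [545, 549, 245]]
top edge angle -4.999804536383044 y@.45 0.45121689057485115 0.00018714798955815954
top edge angle -4.8789634121783845 y@.45 0.45395710889735147 0.00016893764316299804
tip [[0.53839623 0.35782023 0.131     ]]
base front [[0.37452277 0.4011364  0.004     ]
 [0.66090692 0.37859534 0.004     ]] -4.5004256334056345
panel far end top [[0.65786009 0.43626958 0.163     ]]
```

The rail is turned −4.95°. The hook spacing and panel distances check out: the tip is 85 mm in front and the hook is 120 mm from the end. The cradle is at about (0.4513, 0.3957), so I'll move over it.

```bash
python3 -m inch '[[-3,3,0,0.5,1],[-6,6,0,0.5,1],[-9,9,0,0.5,1],[-11.5,11.5,0,0.5,1],[-12.7,12.5,0,0.5,1],[-12.7,12.5,0,0.5,1],[-12.7,12.5,0,0.5,1],[-12.7,12.5,-3,0.5,1],[-12.7,12.5,-5,0.5,1],[-12.7,12.5,-5,0.5,1]]' && python3 -m inch '[[0,0,0,0,1],[0,0,0,0,1]]'
python3 - <<'E'
from h import *
s=readout.read_state(); c=cap("wrist"); cv2.imwrite("pics/w6.png",c["image"][:400])
g=c["image"].astype(int).min(2); E=[]
for r in range(40,250,10):
    k=np.nonzero(g[r,280:360]>190)[0]+280; E.append((k[0],k[-1]+1,r))
E=np.array(E); x=np.array([.0863,.9963]); z=s["position"][2]+.0296
m=(px2w(c,E[:,[0,2]],z)+px2w(c,E[:,[1,2]],z))[:,:2]/2; y=np.array([-.9963,.0863])
print("rule mid across",(m@x).round(4)[[0,10,-1]],"tcp",s["position"][:2]@x,"cradle",np.array([.4513,.3957])@x,"yaw err",np.degrees(np.polyfit(m@y,m@x,1)[0]))
E
```

```text
time_s: 11.83
position: [0.4518, 0.3915, 0.1965]
tcp_rot: [[-0.995, 0.096, -0.007], [0.096, 0.995, -0.005], [0.007, -0.006, -1.0]]
force: [-1.2, -1.4, -3.7]
opening: 0.203
grasp_force: 30.0
time_s: 12.0
position: [0.4548, 0.3943, 0.2016]
tcp_rot: [[-0.995, 0.095, 0.002], [0.095, 0.995, 0.001], [-0.002, 0.001, -1.0]]
force: [0.3, -0.6, -3.7]
opening: 0.201
grasp_force: 30.0
rule mid across [0.4333 0.433  0.4327] tcp 0.43212204370455926 cradle 0.4331831 yaw err 0.46855217443095293
```

View pics/w6.png

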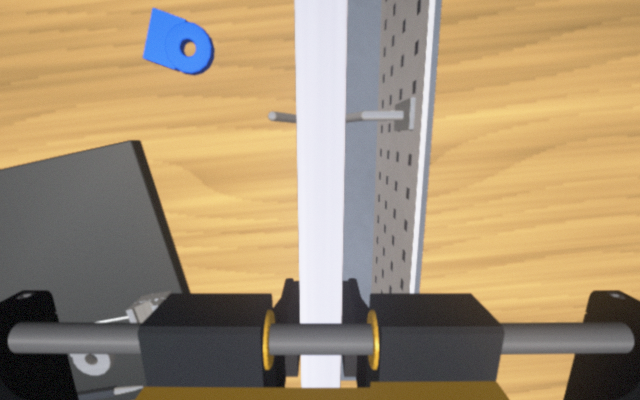

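The rule's mid-plane is at 0.4330 against the cradle's 0.4332. The near hook's tip at (272,117) and its rear arm at (347,118) straddle the rule. Lowering.

```bash
python3 -m inch '[[0,0,-2,-0.4,1],[0,0,-4,-0.4,1],[0,0,-5,-0.4,1],[0,0,-6,-0.4,1],[0,0,-7,-0.4,1],[0,0,-7.6,-0.4,1],[0,0,-7.6,-0.4,1],[0,0,-7.6,-0.4,1],[0,0,-7.6,-0.4,1]]'
```

```text
time_s: 12.8
position: [0.4534, 0.3953, 0.1252]
tcp_rot: [[-0.995, 0.1, 0.001], [0.1, 0.995, 0.001], [-0.001, 0.001, -1.0]]
force: [0.3, -0.2, -3.0]
opening: 0.203
grasp_force: 30.0
```

```bash
python3 -m inch '[[0,0,-0.1,0.8,1],[0,0,-0.2,0.8,1],[0,0,-0.2,0.8,1],[0,0,-0.2,0.8,1]]'
```

```text
time_s: 13.13
position: [0.4532, 0.3951, 0.123]
tcp_rot: [[-0.996, 0.086, 0.001], [0.086, 0.996, 0.001], [-0.001, 0.001, -1.0]]
force: [0.2, -0.9, -2.2]
opening: 0.203
grasp_force: 30.0
```

```bash
python3 -m inch '[[0,0,-0.1,0,1],[0,0,-0.1,0,1],[0,0,-0.1,0,1],[0,0,-0.1,0,1]]'
```

```text
time_s: 13.47
position: [0.4532, 0.3951, 0.1228]
tcp_rot: [[-0.996, 0.086, 0.001], [0.086, 0.996, 0.001], [-0.001, 0.001, -1.0]]
force: [-0.9, -1.1, 5.9]
opening: 0.203
grasp_force: 30.0
```

Resting on the hooks: the force turned up to +5.9 N at z = 0.1228, where 0.1234 was expected. I'll release with a small opening and rise.

```bash
python3 -m inch '[[0,0,0.1,0,3],[0,0,0.1,0,4],[0,0,0.1,0,4],[0,0,0.1,0,4],[0,0,0.1,0,4],[0,0,0.1,0,4],[0,0,0.1,0,4]]' && python3 -m inch '[[0,0,1,0,4],[0,0,3,0,4],[0,0,6,0,4],[0,0,10,0,4],[0,0,12,0,4],[0,0,12,0,4],[0,0,12,0,4]]' && python3 -m inch '[[3,-3,0,0,4],[6,-6,0,0,4],[9,-9,0,0,4],[12,-12,0,0,4],[12,-12,0,0,4],[12,-12,0,0,4],[12,-12,0,0,4]]'
python3 - <<'E'
from h import *
s=readout.read_state(); c=cap("wrist"); t=cap("scene")
o=np.zeros((560,760,3),np.uint8); o[:280,:373]=cv2.resize(c["image"],(373,280)); o[280:,:]=cv2.resize(t["image"][200:420,230:610],(760,440))[80:360]
o[:280,380:]=cv2.resize(t["image"][290:480,360:618],(380,280))
cv2.imwrite("pics/end.png",o); cv2.imwrite("pics/wend_.png",c["image"])
g=c["image"].astype(int).min(2)
E
```

```text
time_s: 14.05
position: [0.4528, 0.3949, 0.1224]
tcp_rot: [[-0.996, 0.086, -0.0], [0.086, 0.996, -0.0], [0.0, -0.0, -1.0]]
force: [-0.3, -0.5, -0.9]
opening: 0.456
grasp_force: 0.0
time_s: 14.63
position: [0.4535, 0.3953, 0.2447]
tcp_rot: [[-0.996, 0.086, 0.004], [0.086, 0.996, 0.002], [-0.003, 0.002, -1.0]]
force: [-0.4, 0.6, 0.0]
opening: 0.467
grasp_force: 0.0
time_s: 15.22
position: [0.5716, 0.2744, 0.2407]
tcp_rot: [[-0.996, 0.087, -0.004], [0.087, 0.996, -0.001], [0.004, -0.001, -1.0]]
force: [-0.8, -0.6, -0.3]
opening: 0.46
grasp_force: 0.0
```

View pics/end.png

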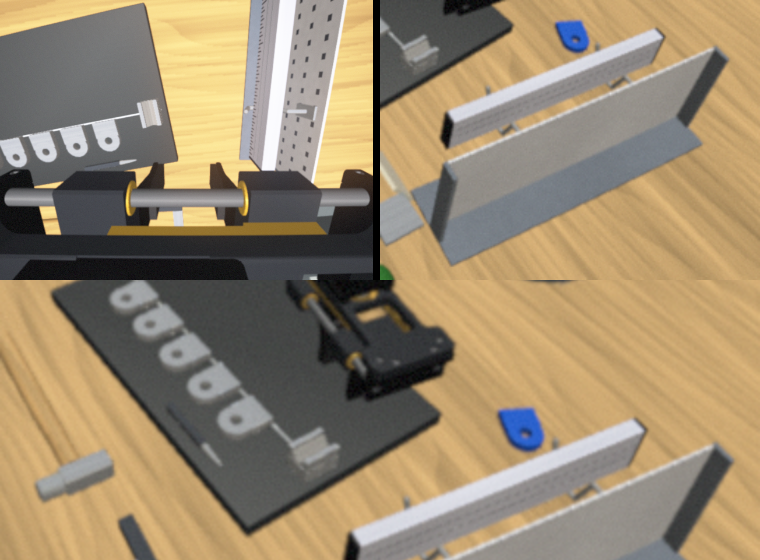

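The rule sits upright in both hooks with its ticks facing the plate (top left), the lugs are on the line, and the arm is clear. Handing in.

```bash
python3 -c "
from rig import bot; print(bot.hand_in())"
```

```text
the job is handed in; nothing more can be done
None
```

I handed the job in at about 15 s, with no verdict returned: lugs 1, 2, 3 and 5 measured within about 2.5 mm of the line by the wrist camera (lug 4 within 1 mm), and the straightedge hangs upright in both hooks, graduated face outward and released.

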